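# Secure the instrument box with its hasp and a snap hook

### The arm

A 7-joint arm with a two-finger parallel gripper is mounted at the origin on a cart in front of the work surface, level with it; the furniture and walls round the work are solid. World frame = base frame: x ahead of the robot, y to its left, z up, the work surface at z = 0. Lengths are in m, angles in rad, forces in N, time in s.
With the tool pointing down it reaches from about 0.4 to 0.9 m from the base axis. Payload 5.5 kg.
Tool frame: the origin (TCP) lies between the finger pads; the fingertips stand 14 mm ahead of it and the grasp point (between the pads) lies 5 mm behind it; z points along the fingers, y is the line along which they close (so a half turn about z gives the same grasp; the last joint's range is limited). The gripper opens to 92 mm and grips with 3 to 60 N. Pads are 19 mm wide; open, the fingers measure 130 mm over their backs; the gripper's body (75 mm by 190 mm) begins 47 mm behind the grasp point.
Start: joints at [-0.955, 0.501, -0.427, 1.55, 0.221, 1.138, -0.21], TCP at [0.225, 0.61, 0.241] pointing down, gripper open.
Joint ranges: [-2.88, 2.88], [-0.31, 2.03], [-1.54, 1.56], [0.2, 2.42], [-1.41, 4.55], [0.19, 2.02], [-2.57, 2.57]. Speed limits (rad/s): [2.57, 2.57, 3.14, 3.14, 3.14, 3.14, 3.14].

### API

Orientations are given as a rotation vector (axis times angle).
In Python, from rig import bot, vision gives the robot as it stands.
- The arm moves only by the tool arm_command, never from a script. Its argument "motion" is a list of rows, each a list of 7 numbers: the closure, from -1 (fully open) to 1 (shut), then the shift along the world's x, y, z in m, then the turn, a rotation vector about the world's x, y, z in degrees. In form: [[jaw, dx, dy, dz, rx, ry, rz], ...]. A call has 1 to 20 rows; each row is the pose to reach, as a shift and turn from the pose commanded when the call began; what a row does not reach only later rows make up. A row lasts 1/10 s, in which the tool goes at most 50 mm and 8.59 degrees, less where a joint would pass 70% of its speed; a pose out of reach is approached as far as the arm can. A call with a gripper value outside its range is refused whole. The fingers move at their own pace and stop on an object; "force" is the grip in N (left out, the last holds). Time passes only in rows, so rows that repeat a pose let the fingers close. It gives the time, the measured TCP pose, the force, the opening and the grip force at its end, in the units of the state.
- bot.observe(): the state, without advancing time (a new reading comes with each control period).
- vision.capture(name): name is "side" or "top"; returns a dict with "image" (480x640x3 uint8, blue, green, red), "z_map" (480x640 float32, m along the optical axis (not along the pixel's ray), 0 where there is no reading), "fx", "fy", "cx", "cy" (pixels), "R" (3x3) and "t" (3): a world point X has camera coordinates R X + t. Camera axes: x right, y down, z forward; pixel columns grow to the right and rows downward; lengths in m; the calibration is good to about 2 mm. A picture is of the moment at which its call begins.
- bot.hand_in(): hands the job in; it is judged then, once.
Trained networks look in a picture, given as the dict that the camera call returned (one of the last four; its "shot" number tells which), for a name from the list of things; names that differ only in an ending like _2 or _b are one class to them, and where a whole thing is asked for, a point or a joint stands for the part that bears it (a point fixed in the world has none). Each returns a list of dicts, best first, with "score" (0 to 1); they miss things now and then, are a little off and sometimes report something else, mostly with a low value. They report only what shows in the picture. A call takes as long as a camera call.
- vision.recognise(picture, thing): "centre" ([column, row] in pixels, amid what is visible of it).
- vision.silhouettes(picture, thing): "mask" (480x640 bool, what is visible of it) and "centre" ([column, row] in pixels, amid what is visible of it).
The state is a dict: "time_s": time; "joint_pos": joint angles; "qvel": joint speeds; "tau": joint torques, N m; "position": TCP position; "tool_rot": TCP orientation; "ft_force": force on the tool from outside, world axes, zero at the start; "torque": the same for the moment, N m; "finger_gap": opening from 0.0 (shut) to 1.0 (fully open); "finger_force": force on a finger pad.
Only numpy, scipy, OpenCV 4.12 (cv2) and the standard library are available. Lean on these libraries where they do the work, as an engineer would, in place of code of your own. Each camera call takes 0.05 s, during which the arm holds its last target. There are 200 camera calls.

### The job

Secure the sloping-lid instrument box: fold its hasp down flat over the staple, then push the larger snap hook sideways onto one leg of the staple, so that the leg goes in through the sprung gate and the gate flicks shut behind it. Leave the hook hanging on the staple with its gate shut, and leave the smaller snap hook where it lies.

Things in the scene. Friction and masses are not known exactly. Their poses are not given: they have to be found in the camera images.
- deskbox: Grey steel box, desk-shaped, fixed: 280 wide (y), 200 deep (x), front wall 60 high, then a face rising 30 deg to the back (run 150, flat top 147 high). Origin: centre of underside; x to the back, z up. Face normal (-sin30, 0, cos30); up-slope (cos30, 0, sin30). Lower edge of the face at x -100, z 60. The closed lid (5 thick) fills the face from 66 mm up the slope; it does not open.
- hasp (a joint): Steel hasp strap 58 wide, 3 thick, 66 from hinge to tip, on the lid. 0 = closed: flat against the face, pointing down the slope with the staple through its slot; positive = lifted (1.57 = square to the face). Stiff hinge (0.035 N m): stays where it is left, so press it home. Top of the closed strap is 6 mm off the face; free strap to press: 8 to 34 mm from the hinge, above the slot.
- hasp_hinge (a point): Middle of the hasp's hinge line, 82 mm up the slope from the lower edge of the face and 8.5 mm off it; the hinge line runs along the box's y.
- hasp_tip (a point): Middle of the free end of the hasp strap, 66 mm from the hinge line.
- staple_leg_right (a point): Middle of the right-hand (-y of the box) leg of the staple, 15.5 mm off the face, 40 mm up the slope. The staple is a U of 8 mm round steel bar standing square to the face: two legs 30 mm apart (centres) along the box's y, joined at the top by a bar whose underside is 25 mm off the face. Closed, the hasp covers the lowest 6 mm. Site axes: x up-slope, y along the box's y, z off the face.
- staple_leg_left (a point): Middle of the left-hand (+y of the box) leg of the staple, 15.5 mm off the face, 30 mm from the other leg. With the hasp closed there are 19 mm between strap and bar for the hook's 10 mm thick bars, so the hook must be held about parallel to the face (tool tilted about 30 deg). With its bow up-slope and face up the hook's gate looks to the box's +y: it goes onto the right leg from the right.
- snap_hook: The larger snap hook, steel, 0.26 kg, 136 long, lies flat. Origin: underside centre of its grip block (34 x 24 wide x 16 high); x to the bow, y to the gate side, z up. Round bars about 10 thick, mid-plane z 7. Opening: x 34 to 72, y -10 to 10. Spine at y -15; nose ends at x 61, y 9 to 19; gate from pivot x 30, y 14 to the nose; outer end of the bow x 82. End eye behind, to x -54.
- snap_hook_gate (a joint): Gate of the larger hook: 0 = shut on the nose, 0.75 = fully open; swings inward (to -y) about its pivot at the block end; spring 0.03 N m shut to 0.07 open. A leg pushed in at x 40 to 56 of the hook opens it; once the leg is well inside (y between -5 and 4), draw the hook back along its own -x until the leg is in the bow (x 62 or more): the gate then springs shut.
- hook_bow (a point): Point in the larger hook's bow where a bar hangs: hook frame x 68, y 0, z 7 mm.
- small_hook: A smaller snap hook of the same shape, 75 mm long, block 19 x 13 x 9 mm; not needed. Origin and axes as for the larger one.
- microscope: Stereo microscope, fixed, at the left of the bench beside the robot's start; 360 mm high, x 0.26 to 0.54, y 0.45 to 0.64 m. Rise over it or keep clear of it. (The wall shelf at the back begins at x 0.745 m, 185 mm above the bench, for y over -0.03 m.)

How it is judged:
On the way, in this order (a step that is already met when the one before it is completed fails the run):
1. the hasp is folded down flat over the staple (value of joint hasp below 0.12 rad), for 0.2 s.
2. one leg of the staple is inside the larger hook and the gate has sprung shut behind it (value of joint hasp below 0.12 rad and value of joint snap_hook_gate below 0.08 rad and ((x of staple_leg_right in the frame of snap_hook between 0.034 and 0.08 m and y of staple_leg_right in the frame of snap_hook between -0.013 and 0.012 m and z of staple_leg_right in the frame of snap_hook between -0.005 and 0.034 m) or (x of staple_leg_left in the frame of snap_hook between 0.034 and 0.08 m and y of staple_leg_left in the frame of snap_hook between -0.013 and 0.012 m and z of staple_leg_left in the frame of snap_hook between -0.005 and 0.034 m))), for 0.2 s.
At the end, for the whole second after the job is handed in: the hasp is flat over the staple (within 0.12 rad), one leg of the staple is inside the opening of the larger hook, its gate is shut (within 0.08 rad), and the hook is left hanging at rest (all of step 2 and linear speed of snap_hook below 0.02 m/s); the robot touches nothing.
It fails at once if the smaller hook is moved by more than 30 mm (distance of small_hook from where it was at the start of the episode above 0.03 m).
It also fails if it takes over 64 s, if anything falls off the work surface, if the arm or the gripper's body presses on something with over 40 N, if the wrist force passes 120 N, or if a joint passes its speed limit or range.

## Working session

There is one attempt and no reset: what is moved stays moved. The work goes in short steps, Python scripts to look and compute and a tool call to move; the robot and the scene stay as the last step left them, time stands still between calls to the robot, and variables do not carry over. Pictures are saved under pics/ and viewed, at most 10 in all, crops included, and the job is handed in when it is done.

Besides the shell and the picture viewer there is one more tool, called after ">>>" as name(argument=value, ...) on one line, values as JSON. arm_command: Moves the arm, as the interface text tells. Its arguments: {"type":"object","properties":{"motion":{"type":"array","items":{"type":"array","items":{"type":"number"}}},"force":{"type":"number"}},"required":["motion"]}

```bash
ls; mkdir -p pics; cat > h.py <<'E'
import numpy as np, cv2
from rig import bot, vision
from scipy.spatial.transform import Rotation as Ro
def cap(n):
    return vision.capture(n)
def cloud(p, mask=None):
    z=p["z_map"]; m=z>0
    if mask is not None: m&=mask
    v,u=np.nonzero(m); d=z[v,u]
    c=np.stack([(u-p["cx"])/p["fx"]*d,(v-p["cy"])/p["fy"]*d,d],1)
    return (c-p["t"])@p["R"], u, v
def proj(p,X):
    c=np.atleast_2d(X)@p["R"].T+p["t"]
    return np.stack([c[:,0]/c[:,2]*p["fx"]+p["cx"],c[:,1]/c[:,2]*p["fy"]+p["cy"]],1)
E
python3 - <<'E'
from h import *
s=bot.observe(); print({k:np.round(v,3) for k,v in s.items()})
for n in ["top","side"]:
    p=cap(n); cv2.imwrite(f"pics/{n}0.png",p["image"])
    print(n,"campos",np.round(-p["R"].T@p["t"],3))
    for t in ["deskbox","hasp","snap_hook","small_hook","hasp_tip","staple_leg_right","staple_leg_left","hook_bow","hasp_hinge"]:
        for r in vision.silhouettes(p,t)[:2]:
            X,u,v=cloud(p,r["mask"])
            print(n,t,round(r["score"],2),np.round(r["centre"]),r["mask"].sum(), np.round(np.median(X,0),3) if len(X) else None, np.round(np.percentile(X,[2,98],axis=0),3).tolist() if len(X) else None)
        
E
```

```text
pics
{'time_s': np.float64(0.0), 'joint_pos': array([-0.955,  0.502, -0.427,  1.551,  0.221,  1.138, -0.21 ]), 'qvel': array([-0.001, -0.002,  0.001, -0.001,  0.002, -0.001,  0.   ]), 'tau': array([ 1.0000e-03, -5.6660e+01, -5.8160e+00, -2.7912e+01, -6.9000e-02,
        3.1000e-02,  0.0000e+00]), 'position': array([0.224, 0.609, 0.24 ]), 'tool_rot': array([-5.510e-01, -3.092e+00,  3.000e-03]), 'ft_force': array([ 0.797, -0.022, -0.38 ]), 'torque': array([-0.041, -0.009,  0.047]), 'finger_force': np.float64(0.0), 'finger_gap': np.float64(1.001)}
top campos [0.331 0.131 1.317]
top deskbox 0.66 [411. 200.] 8276 [ 0.597 -0.104  0.122] [[0.461, -0.232, 0.035], [0.74, 0.023, 0.151]]
top hasp 0.63 [395. 208.] 171 [ 0.576 -0.063  0.138] [[0.547, -0.083, 0.107], [0.599, -0.039, 0.17]]
top snap_hook 0.52 [280. 249.] 398 [0.481 0.253 0.011] [[0.42, 0.228, -0.003], [0.542, 0.282, 0.02]]
top hasp_tip 0.61 [395. 208.] 191 [ 0.577 -0.063  0.136] [[0.548, -0.087, 0.095], [0.607, -0.039, 0.17]]
top staple_leg_right 0.68 [386. 216.] 185 [ 0.564 -0.051  0.087] [[0.543, -0.071, 0.075], [0.59, -0.032, 0.
[... 1062 characters left out ...]
48, -0.09, 0.072], [0.606, -0.017, 0.168]]
side staple_leg_right 0.53 [369. 268.] 229 [ 0.565 -0.05   0.086] [[0.543, -0.078, -0.001], [0.651, 0.09, 0.108]]
side staple_leg_right 0.3 [378. 250.] 304 [ 0.577 -0.067  0.13 ] [[0.551, -0.088, 0.109], [0.603, -0.045, 0.166]]
side staple_leg_left 0.57 [369. 266.] 161 [ 0.561 -0.054  0.088] [[0.543, -0.075, 0.074], [0.582, -0.034, 0.108]]
side hook_bow 0.89 [282. 250.] 350 [0.474 0.247 0.008] [[0.421, 0.223, -0.003], [0.541, 0.28, 0.017]]
side hook_bow 0.38 [366. 266.] 176 [ 0.562 -0.052  0.087] [[0.543, -0.075, -0.0], [0.647, 0.088, 0.108]]
side hasp_hinge 0.65 [379. 251.] 339 [ 0.576 -0.068  0.132] [[0.549, -0.088, 0.109], [0.604, -0.044, 0.167]]
```

```bash
python3 - <<'E'
from h import *
a=cv2.imread("pics/top0.png"); b=cv2.imread("pics/side0.png")
A=cv2.resize(a[150:310,230:490],None,fx=3,fy=3,interpolation=cv2.INTER_CUBIC)
B=cv2.resize(b[200:400,220:480],None,fx=3,fy=3,interpolation=cv2.INTER_CUBIC)
cv2.imwrite("pics/topc.png",A);cv2.imwrite("pics/sidec.png",B)
# box face plane + yaw fit from both cameras
P=[]
for n in ["top","side"]:
    p=cap(n); r=vision.silhouettes(p,"deskbox")[0]
    X,_,_=cloud(p,cv2.erode(r["mask"].astype(np.uint8),np.ones((3,3)))>0); P.append(X)
    np.save(f"{n}_box.npy",X)
    # face plane ransac
    f=X[(X[:,2]>.065)&(X[:,2]<.14)]
    rng=np.random.default_rng(0);best=0
    for i in range(500):
        q=f[rng.choice(len(f),3,False)];nn=np.cross(q[1]-q[0],q[2]-q[0]);l=np.linalg.norm(nn)
        if l<1e-5: continue
        nn/=l; d=np.abs((f-q[0])@nn)<.003
        if d.sum()>best: best=d.sum();inl=d
    g=f[inl];c=g.mean(0);nn=np.linalg.svd(g-c)[2][2];nn*=np.sign(nn[2])
    print(n,len(f),best,"n",np.round(nn,3),"tilt",np.degrees(np.arccos(nn[2])),"yaw",np.degrees(np.arctan2(-nn[1],-nn[0])),"c",np.round(c,4))
    t=X[(X[:,2]>.14)&(X[:,2]<.155)]
    if len(t)>20:
        print(" top rect",np.median(t[:,2]),cv2.minAreaRect((t[:,:2]*1000).astype(np.float32)))
    A=(X[X[:,2]>.05][:,:2]*1000).astype(np.float32)
    print(" rect",cv2.minAreaRect(A))
E
```

```text
top 55 54 n [ 0.47  -0.707  0.528] tilt 58.117711832160246 yaw 123.57982048049575 c [ 0.5769 -0.0688  0.1282]
 rect ((574.7429809570312, -65.75177001953125), (47.288543701171875, 28.087453842163086), 1.2767466306686401)
side 4923 1602 n [-0.297  0.455  0.84 ] tilt 32.90547384143978 yaw -56.81184197800763 c [ 0.5663 -0.1028  0.1058]
 top rect 0.1451570061300324 ((609.0399169921875, -128.5660400390625), (276.6251220703125, 164.32623291015625), 33.15139389038086)
 rect ((599.4236450195312, -116.11958312988281), (278.2953186035156, 198.2279815673828), 33.49155044555664)
```

View pics/topc.png

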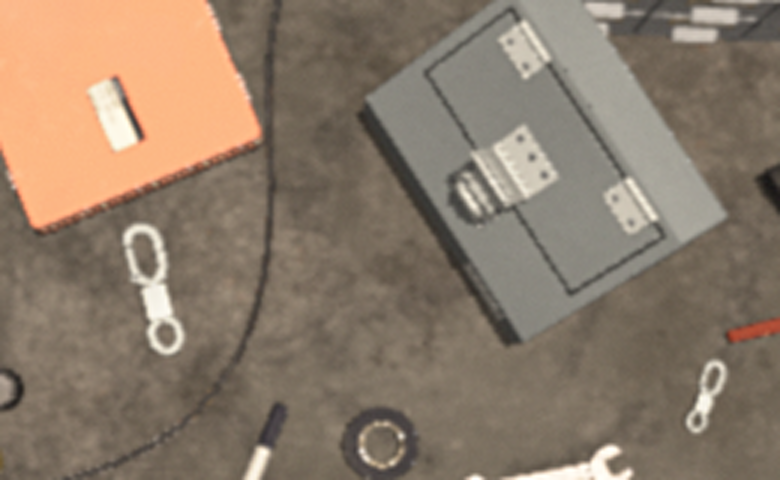

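View pics/sidec.png

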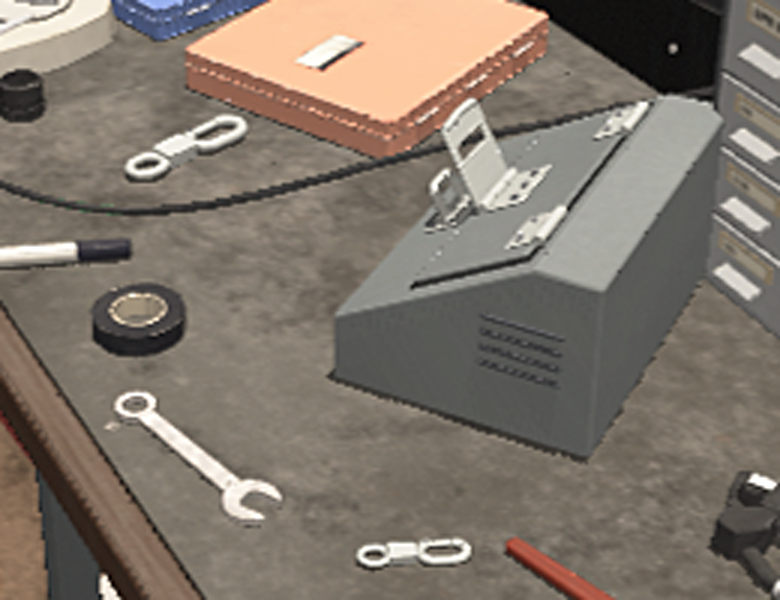

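```bash
cat > fit.py <<'E'
from h import *
from scipy.optimize import least_squares
def boxdist(q):  # signed dist to desk-shaped convex prism (box frame)
    x,y,z=q.T; s,c=.5,.8660254
    pl=np.stack([-x-.1, x-.1, -y-.14, y-.14, z-.147, -s*(x+.1)+c*(z-.06)],1)
    return pl
def fitbox(X,x0=(.599,-.116,np.radians(-56.6),0.)):
    def tr(p):
        return Ro.from_euler('z',-p[2]).apply(X-[p[0],p[1],p[3]])
    def f(p):
        d=boxdist(tr(p)); return d.max(1)
    q=tr(x0); m=(np.abs(boxdist(q).max(1))<.01)&(q[:,2]>.01); X=X[m]
    r=least_squares(f,x0,loss='soft_l1',f_scale=.002)
    return r.x, len(X), np.median(np.abs(f(r.x)))
E
python3 - <<'E'
from fit import *
for n in ["top","side"]:
    p=cap(n); X,_,_=cloud(p)
    print(n,*[np.round(a,4) for a in fitbox(X)])
    if n=="top": XT=X
    else: print("both",*[np.round(a,4) for a in fitbox(np.vstack([X,XT]))])
    for t in ["snap_hook"]:
        r=vision.silhouettes(p,t)[0]; H,u,v=cloud(p,r["mask"])
        g=H[(H[:,2]>.004)&(H[:,2]<.03)]
        c=g[:,:2].mean(0); w,V=np.linalg.eigh(np.cov(g[:,:2].T)); a=V[:,1]*np.sign(V[0,1])
        l=(g[:,:2]-c)@a; s=(g[:,:2]-c)@V[:,0]
        print(t,"z95",np.percentile(g[:,2],95),"c",c,"yaw",np.degrees(np.arctan2(a[1],a[0])),"l",np.percentile(l,[0,1,99,100]),"mid",c+a*(l.min()+l.max())/2, "minrect",cv2.minAreaRect((g[:,:2]*1000).astype(np.float32)))
        # mask-pixels intersected with z=.007 plane
        vv,uu=np.nonzero(r["mask"]); d=np.stack([(uu-p["cx"])/p["fx"],(vv-p["cy"])/p["fy"],np.ones(len(uu))],1)@p["R"]; o=-p["R"].T@p["t"]
        Y=(o+d*((.007-o[2])/d[:,2])[:,None])[:,:2]
        print(" planefit",cv2.minAreaRect((Y*1000).astype(np.float32)), len(Y))
        print(" block z", np.median(H[(np.hypot(*(H[:,:2]-(c-a*.0)).T)<.02)][:,2]))
E
```

```text
top [ 6.033e-01 -1.044e-01 -9.975e-01  7.000e-04] 7432 0.0023
snap_hook z95 0.0184736244413917 c [0.48343939 0.25540706] yaw 15.107420847677648 l [-0.06145959 -0.05801433  0.06150158  0.06284161] mid [0.48410651 0.25558716] minrect ((484.38275146484375, 255.0010986328125), (124.14535522460938, 32.60471725463867), 16.535934448242188)
 planefit ((485.08074951171875, 255.0205078125), (124.1913833618164, 33.154258728027344), 17.094303131103516) 228
 block z 0.012918185169395777
side [ 6.041e-01 -1.088e-01 -9.962e-01  3.000e-04] 9123 0.0013
both [ 0.6035 -0.1081 -0.9942  0.0013] 16555 0.0019
snap_hook z95 0.00892672582237356 c [0.71164547 0.13783319] yaw 11.531834547897223 l [-0.01323405 -0.01296937  0.01296937  0.01323405] mid [0.71164547 0.13783319] minrect ((711.6455078125, 137.83319091796875), (26.468067169189453, 0.0), -168.46817016601562)
 planefit ((701.79736328125, 121.13117980957031), (172.8595733642578, 43.59793472290039), 67.10601806640625) 406
 block z -8.626547329589144e-05
```

```bash
cat >> fit.py <<'E'
YB=np.radians(-57.0); CB=np.array([.604,-.108,0])
RB=Ro.from_euler('z',YB)
def fs(s,y,n): # face coords (mm) -> world
    s,y,n=np.broadcast_arrays(*[np.asarray(k,float)/1000 for k in (s,y,n)])
    return RB.apply(np.stack([-.1+s*.8660254-n*.5,y,.06+s*.5+n*.8660254],-1))+CB
def hk(P,o,yaw): return Ro.from_euler('z',yaw,degrees=True).apply(np.array(P,float)/1000)+o
E
python3 - <<'E'
from fit import *
ims=[]
for n,(r0,r1,c0,c1) in dict(top=(150,290,250,480),side=(200,370,240,470)).items():
    p=cap(n); k=4 if n=="top" else 3.4; k=3.4
    I=cv2.resize(p["image"][r0:r1,c0:c1],None,fx=k,fy=k,interpolation=cv2.INTER_CUBIC)
    def pl(X,col):
        q=((proj(p,X)-[c0,r0]+.5)*k).astype(int); cv2.polylines(I,[q.reshape(-1,1,2)],False,col,1,cv2.LINE_AA)
    L=173.2
    pl(fs([0,0,L,L,0],[-140,140,140,-140,-140],0),(0,0,255))
    pl(CB+RB.apply([[-.1,.14,0],[-.1,-.14,0],[.1,-.14,0],[.1,-.14,.147],[.1,.14,.147]]),(0,0,255))
    for y in(-15,15): pl(fs(40,y,[0,29]),(0,255,0))
    pl(fs(40,[-15,15],29),(0,255,0)); pl(fs(82,[-29,29],8.5),(255,0,0))
    o=np.array([.4712,.2514,0])
    pl(hk([[-17,-12,16],[17,-12,16],[17,12,16],[-17,12,16],[-17,-12,16]],o,16.),(255,0,255))
    pl(hk([[-54,0,7],[-17,0,7]],o,16.),(255,0,255)); pl(hk([[17,-15,7],[72,-15,7],[82,0,7],[72,15,7],[17,15,7]],o,16.),(255,0,255))
    ims.append(I)
w=max(i.shape[1] for i in ims); 
for i,I in enumerate(ims): cv2.imwrite(f"pics/ov{i}.png",I)
E
```

```text
(no output)
```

View pics/ov0.png

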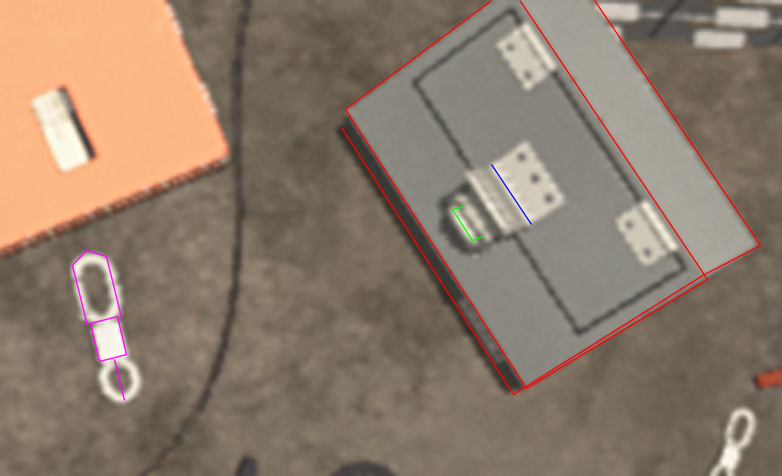

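View pics/ov1.png

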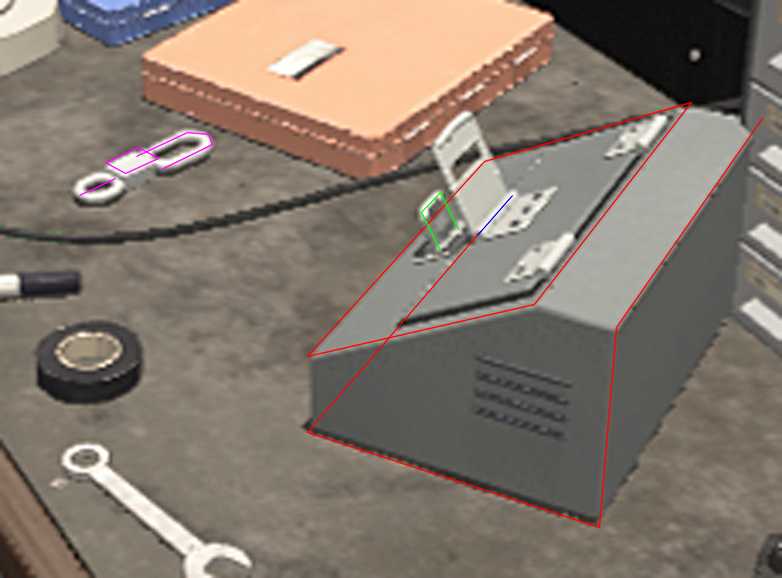

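```bash
cat >> fit.py <<'E'
N=fs(0,0,1000)-fs(0,0,0); BY=fs(0,1000,0)-fs(0,0,0); US=fs(1000,0,0)-fs(0,0,0)
RT=Ro.from_matrix(np.stack([np.cross(BY,-N),BY,-N],1)) # tool square to face, closing along box y
def now():
    s=bot.observe(); return s["position"],Ro.from_rotvec(s["tool_rot"]),s
def rel(tp,tr=None):
    p,R,s=now(); tr=tr or R
    print("shift mm",np.round((np.array(tp)-p)*1000,1),"turn deg",np.round((tr*R.inv()).as_rotvec(degrees=True),2))
E
python3 - <<'E'
from fit import *
print(N,BY,US)
rel(fs(115,0,64),RT); print(fs(115,0,64))
rel(fs(61,0,64)); rel(fs(61,0,20))
p,R,s=now(); print(R.as_matrix().round(3))
print("A->B",(fs(61,0,64)-fs(115,0,64))*1000,"B->C",(fs(61,0,20)-fs(61,0,64))*1000)
E
```

```text
[-0.27231952  0.41933528  0.8660254 ] [0.83867057 0.54463904 0.        ] [ 0.47167124 -0.72631001  0.5       ]
shift mm [ 361.8 -690.8  -67.8] turn deg [-19.04 -23.85 -35.93]
[ 0.58634984 -0.08082114  0.17292563]
shift mm [ 336.3 -651.6  -94.8] turn deg [0. 0. 0.]
shift mm [ 348.3 -670.  -132.9] turn deg [0. 0. 0.]
[[-0.938  0.346 -0.   ]
 [ 0.346  0.938 -0.   ]
 [ 0.    -0.    -1.   ]]
A->B [-25.47024686  39.22074076 -27.        ] B->C [ 11.98205877 -18.45075249 -38.1051176 ]
```

>>> arm_command(motion=[[1,-0.015,-0.03,0.01,0,0,0],[1,-0.015,-0.07,0.02,0,0,0],[1,-0.015,-0.11,0.03,0,0,0],[1,-0.015,-0.15,0.04,0,0,0],[1,-0.01,-0.19,0.05,0,0,0],[1,0.005,-0.23,0.06,0,0,0],[1,0.025,-0.265,0.06,0,0,0],[1,0.05,-0.3,0.06,-2,-2,-3],[1,0.08,-0.335,0.06,-5,-6,-8],[1,0.11,-0.37,0.06,-8,-10,-15],[1,0.14,-0.41,0.06,-11,-14,-21],[1,0.17,-0.45,0.06,-14,-18,-27],[1,0.2,-0.49,0.06,-17,-21,-32],[1,0.23,-0.53,0.06,-19.04,-23.85,-35.93],[1,0.26,-0.57,0.06,-19.04,-23.85,-35.93],[1,0.29,-0.6,0.06,-19.04,-23.85,-35.93],[1,0.32,-0.635,0.04,-19.04,-23.85,-35.93],[1,0.345,-0.665,0.02,-19.04,-23.85,-35.93],[1,0.362,-0.691,0.0,-19.04,-23.85,-35.93],[1,0.362,-0.691,0.0,-19.04,-23.85,-35.93]])

```text
time_s: 3.5
position: [0.5856, -0.0865, 0.2381]
tool_rot: [1.278, 2.337, -0.348]
ft_force: [-1.8, -0.1, 0.4]
finger_gap: 0.006
finger_force: 0.0
```

```bash
python3 - <<'E'
from fit import *
rel(fs(115,0,64),RT)
p=cap("side"); cv2.imwrite("pics/s1.png",cv2.resize(p["image"][150:350,250:510],None,fx=3,fy=3))
print(bot.observe()["ft_force"])
E
```

```text
shift mm [  0.7   5.7 -65.2] turn deg [ 0.15 -0.24  0.41]
[-0.37926205 -0.5018982  -1.24196751]
```

View pics/s1.png

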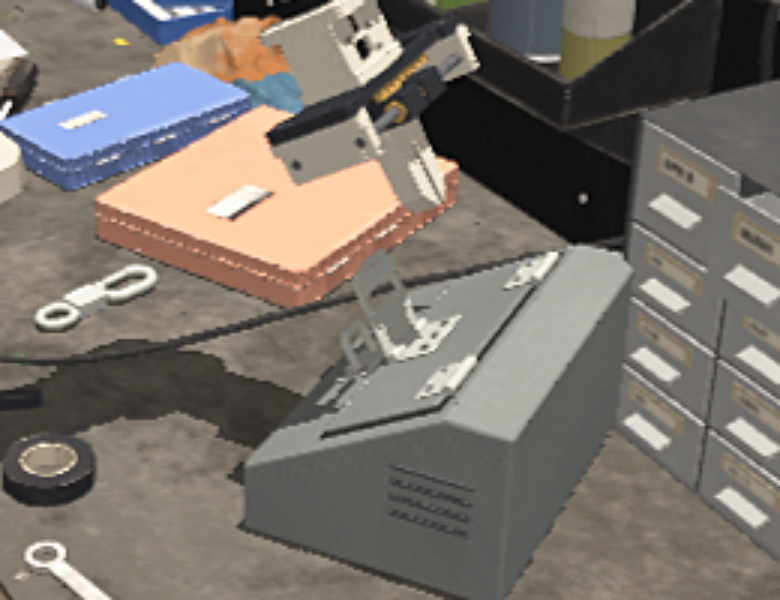

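>>> arm_command(motion=[[1,0,0.005,-0.03,0.15,-0.24,0.41],[1,0.001,0.006,-0.065,0.15,-0.24,0.41],[1,0.001,0.006,-0.065,0.15,-0.24,0.41],[1,-0.008,0.019,-0.074,0.15,-0.24,0.41],[1,-0.016,0.032,-0.083,0.15,-0.24,0.41],[1,-0.025,0.045,-0.092,0.15,-0.24,0.41],[1,-0.025,0.045,-0.092,0.15,-0.24,0.41],[1,-0.021,0.039,-0.105,0.15,-0.24,0.41],[1,-0.017,0.033,-0.118,0.15,-0.24,0.41],[1,-0.0145,0.029,-0.127,0.15,-0.24,0.41],[1,-0.0145,0.029,-0.127,0.15,-0.24,0.41],[1,-0.0145,0.029,-0.127,0.15,-0.24,0.41]])

```text
time_s: 4.75
position: [0.5718, -0.0532, 0.1132]
tool_rot: [1.263, 2.34, -0.335]
ft_force: [-0.1, 0.1, -0.3]
finger_gap: 0.006
finger_force: 0.0
```

```bash
python3 - <<'E'
from fit import *
rel(fs(61,0,20),RT)
E
```

```text
shift mm [ 1.1 -6.8 -5.4] turn deg [-0.09  0.17 -0.32]
```

>>> arm_command(motion=[[1,0.001,-0.006,-0.004,0,0,0],[1,0.002,-0.008,-0.007,0,0,0],[1,0.003,-0.009,-0.009,0,0,0],[1,0.003,-0.009,-0.009,0,0,0]])

```text
time_s: 5.15
position: [0.5743, -0.0594, 0.1082]
tool_rot: [1.261, 2.338, -0.333]
ft_force: [-26.3, 14.0, 42.8]
finger_gap: 0.002
finger_force: 25.2
```

```bash
python3 - <<'E'
from fit import *
rel(fs(61,0,20),RT); print(bot.observe()["ft_force"]@N)
E
```

```text
shift mm [-1.4 -0.6 -0.3] turn deg [-0.05  0.34 -0.41]
50.12727035484479
```

```bash
cat >> fit.py <<'E'
def RH(yaw):
    hy=np.array([-np.sin(np.radians(yaw)),np.cos(np.radians(yaw)),0]); z=np.array([0,0,-1.])
    return Ro.from_matrix(np.stack([np.cross(hy,z),hy,z],1))
E
python3 - <<'E'
from fit import *
rel([.4712,.2514,.1],RH(15.5)); rel([.4712,.2514,.1],RH(16.5)); print(60*N)
p,R,s=now(); print((RH(16)*R.inv()).magnitude()*57.3)
E
```

```text
shift mm [-103.1  310.8   -8.2] turn deg [10.99 30.26 70.41]
shift mm [-103.1  310.8   -8.2] turn deg [10.75 30.41 71.38]
[-16.33917105  25.16011704  51.961524  ]
77.88045929375552
```

>>> arm_command(motion=[[1,-0.008,0.012,0.025,0,0,0],[1,-0.016,0.025,0.052,0,0,0],[1,-0.022,0.04,0.085,0,0,0],[1,-0.028,0.065,0.11,1.1,3.0,7.0],[0,-0.036,0.095,0.11,2.2,6.0,14.0],[0,-0.045,0.13,0.11,3.3,9.0,21.0],[0,-0.055,0.165,0.11,4.4,12.0,28.0],[0,-0.065,0.2,0.11,5.5,15.0,35.0],[0,-0.075,0.235,0.11,6.6,18.0,42.0],[0,-0.085,0.265,0.105,7.7,21.0,49.0],[0,-0.095,0.29,0.1,8.8,24.0,56.0],[0,-0.1,0.305,0.09,9.9,27.0,63.0],[0,-0.103,0.311,0.07,10.9,30.3,70.7],[0,-0.103,0.311,0.05,10.9,30.3,70.7],[0,-0.103,0.311,0.05,10.9,30.3,70.7],[0,-0.103,0.311,0.05,10.9,30.3,70.7]])

```text
time_s: 6.75
position: [0.4719, 0.2495, 0.1547]
tool_rot: [0.431, -3.109, 0.002]
ft_force: [-0.3, -0.4, -0.5]
finger_gap: 0.501
finger_force: 0.0
```

```bash
python3 - <<'E'
from fit import *
rel([.4712,.2514,.017],RH(16)); print(bot.observe()["joint_pos"])
p=cap("side"); a=cv2.resize(p["image"][150:350,220:480],None,fx=2,fy=2)
r=vision.silhouettes(p,"hasp")[0]; X,_,_=cloud(p,r["mask"]); q=RB.inv().apply(X-CB); d=q-[-.1,0,.06]
print("hasp n",np.percentile(d@[-.5,0,.866],[10,50,90]),r["score"],len(X))
p=cap("top"); b=cv2.resize(p["image"][170:290,230:440],None,fx=3,fy=3)
w=max(a.shape[1],b.shape[1]); a=cv2.copyMakeBorder(a,0,0,0,w-a.shape[1],0);b=cv2.copyMakeBorder(b,0,0,0,w-b.shape[1],0)
I=np.vstack([a,b]); print(I.shape); cv2.imwrite("pics/s2.png",cv2.resize(I,None,fx=.78,fy=.78))
E
```

```text
shift mm [  -0.7    1.9 -137.7] turn deg [ 0.11 -0.15  0.23]
[-0.19390428  0.40256977 -0.41907337  1.91728992  0.21073291  0.86773533
  1.1252686 ]
hasp n [0.00301694 0.00479544 0.00730586] 0.75 195
(760, 630, 3)
```

View pics/s2.png

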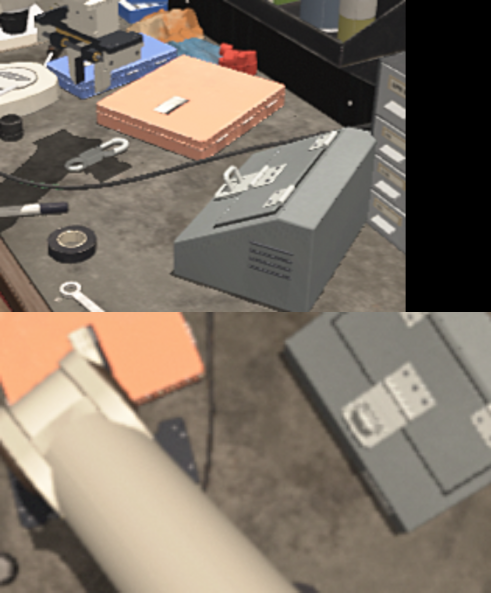

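>>> arm_command(motion=[[0,-0.0005,0.002,-0.04,0.11,-0.15,0.23],[0,-0.0005,0.002,-0.08,0.11,-0.15,0.23],[0,-0.0005,0.002,-0.11,0.11,-0.15,0.23],[0,-0.0005,0.002,-0.13,0.11,-0.15,0.23],[0,-0.0005,0.002,-0.137,0.11,-0.15,0.23],[0,-0.0005,0.002,-0.137,0.11,-0.15,0.23],[1,-0.0005,0.002,-0.137,0.11,-0.15,0.23],[1,-0.0005,0.002,-0.137,0.11,-0.15,0.23],[1,-0.0005,0.002,-0.137,0.11,-0.15,0.23],[1,-0.0005,0.002,-0.137,0.11,-0.15,0.23],[1,-0.0005,0.002,-0.137,0.11,-0.15,0.23]], force=50)

```text
time_s: 8.0
position: [0.4724, 0.2523, 0.0188]
tool_rot: [-0.438, 3.108, 0.002]
ft_force: [-0.6, -0.3, 6.7]
finger_gap: 0.257
finger_force: 50.0
```

```bash
python3 - <<'E'
from fit import *
print(fs(-7,-100,60),fs(-7,-60,27.3)); rel(fs(-7,-100,60),RT)
p,R,s=now(); print((RT*R.inv()).magnitude()*57.3)
E
```

```text
[ 0.44602817 -0.04835256  0.10846152] [ 0.48847984 -0.04027926  0.08014249]
shift mm [ -26.4 -300.7   89.6] turn deg [-11.2  -29.89 -71.3 ]
78.12446307117855
```

>>> arm_command(motion=[[1,0,0,0.03,0,0,0],[1,0,0,0.07,0,0,0],[1,0,-0.01,0.11,0,0,0],[1,0,-0.03,0.14,-0.9,-2.5,-6],[1,0,-0.055,0.16,-1.9,-5,-12],[1,-0.002,-0.085,0.16,-2.8,-7.5,-18],[1,-0.004,-0.115,0.16,-3.7,-10,-24],[1,-0.008,-0.145,0.16,-4.7,-12.5,-30],[1,-0.011,-0.175,0.16,-5.6,-15,-36],[1,-0.014,-0.2,0.16,-6.5,-17.5,-42],[1,-0.017,-0.23,0.15,-7.5,-20,-48],[1,-0.02,-0.255,0.14,-8.4,-22.5,-54],[1,-0.023,-0.275,0.13,-9.4,-25,-60],[1,-0.025,-0.29,0.115,-10.3,-27.5,-66],[1,-0.0265,-0.3,0.1,-11.2,-29.89,-71.3],[1,-0.0265,-0.3005,0.09,-11.2,-29.89,-71.3],[1,-0.0265,-0.3005,0.09,-11.2,-29.89,-71.3],[1,-0.0265,-0.3005,0.09,-11.2,-29.89,-71.3]])

```text
time_s: 9.8
position: [0.4449, -0.0483, 0.1077]
tool_rot: [1.27, 2.341, -0.34]
ft_force: [-0.2, 0.2, -2.8]
finger_gap: 0.254
finger_force: 50.0
```

```bash
cat > meas.py <<'E'
from fit import *
def face(X):
    d=RB.inv().apply(X-CB)-[-.1,0,.06]
    return np.stack([d@[.866,0,.5],d[:,1],d@[-.5,0,.866]],1)*1000
if __name__=="__main__":
    import sys
    rel(fs(-7,-100,60),RT); P,R,s=now(); print(s["finger_gap"],"tcp face",face(P[None])[0].round(1))
    ims=[]
    for n in ["side","top"]:
        p=cap(n)
        for t in ["snap_hook","staple_leg_right"]:
          for r in vision.silhouettes(p,t)[:1]:
            X,_,_=cloud(p,r["mask"]); f=face(X)
            L=R.inv().apply(X-P)*1000
            print(n,t,round(r["score"],2),r["centre"],len(X),"face pct",np.percentile(f,[3,50,97],axis=0).round(1).tolist(),"tool",np.percentile(L,[3,50,97],axis=0).round(1).tolist())
        c=proj(p,fs(30,-30,20))[0].astype(int); ims.append(cv2.resize(p["image"][c[1]-60:c[1]+60,c[0]-65:c[0]+65],None,fx=3,fy=4 if 0 else 3,interpolation=cv2.INTER_CUBIC))
        print(n,"crop org",c-[65,60])
    cv2.imwrite(f"pics/{sys.argv[1]}.png",np.hstack(ims))
E
python3 meas.py s3
```

```text
shift mm [ 1.2 -0.   0.7] turn deg [-0.09 -0.11 -0.03]
0.2535386619485539 tcp face [  -7.9 -101.    59.7]
side snap_hook 0.52 [340.0, 272.4] 320 face pct [[-101.8, -121.8, -18.5], [23.1, -106.5, 47.8], [69.2, 76.4, 55.1]] tool [[-77.1, -20.9, 4.6], [-31.1, -5.5, 11.9], [93.6, 177.4, 78.3]]
side staple_leg_right 0.7 [365.2, 264.4] 110 face pct [[31.4, -25.2, -0.3], [42.3, -3.3, 15.7], [46.0, 16.0, 31.3]] tool [[-54.1, 75.7, 28.2], [-50.4, 97.6, 43.8], [-39.6, 117.0, 59.9]]
side crop org [293 209]
top snap_hook 0.8 [398.9, 255.6] 267 face pct [[-14.0, -121.1, -11.0], [23.6, -103.1, 51.7], [67.2, -83.4, 61.1]] tool [[-75.1, -20.2, -1.4], [-31.7, -2.2, 7.9], [5.9, 17.5, 70.6]]
top staple_leg_right 0.59 [383.9, 214.9] 103 face pct [[27.3, -19.6, 1.6], [40.7, -0.1, 7.8], [47.1, 20.1, 34.5]] tool [[-55.3, 81.4, 25.0], [-48.8, 100.8, 51.7], [-35.4, 121.0, 57.9]]
top crop org [324 166]
```

View pics/s3.png

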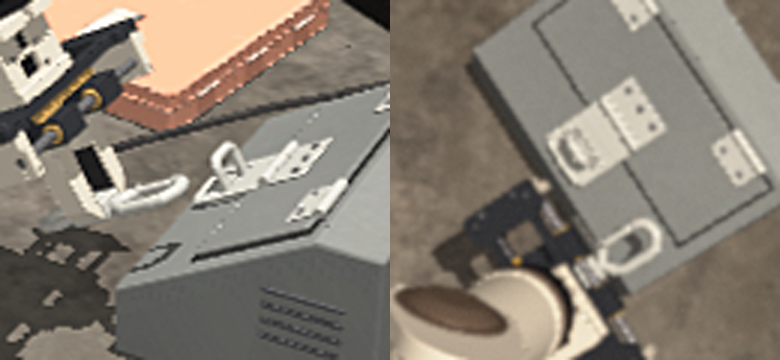

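```bash
python3 - <<'E'
from meas import *
P,R,s=now()
for n in ["top","side"]:
    p=cap(n); r=vision.silhouettes(p,"snap_hook")[0]
    k=cv2.dilate(r["mask"].astype(np.uint8),np.ones((3,3)))>0
    X,_,_=cloud(p,k); L=R.inv().apply(X-P)*1000; L[:,0]*=-1; L[:,2]*=-1   # hook-like axes: x up-slope, y, z off face
    b=L[(L[:,0]>22)&(L[:,0]<90)&(np.abs(L[:,1])<28)&(np.abs(L[:,2]+12)<12)]
    print(n,len(b),"xmax",np.sort(b[:,0])[-4:].round(1),"y",np.sort(b[:,1])[[0,1,2,-3,-2,-1]].round(1))
    A=np.c_[b[:,0],b[:,1],np.ones(len(b))]; c=np.linalg.lstsq(A,b[:,2],rcond=None)[0]
    print("  plane slope deg x,y",np.degrees(c[:2]).round(1),"z at x40",(c[0]*40+c[2]).round(1))
    for a0,a1 in [(22,35),(35,50),(50,65),(65,80)]:
        q=b[(b[:,0]>a0)&(b[:,0]<a1)]; print("  ",a0,len(q),"zmax/med",np.percentile(q[:,2],[50,90]).round(1),"y mid",((q[:,1].max()+q[:,1].min())/2).round(1))
    print(" tool tcp col/row", proj(p,P).round(1), "pred bow end x82+0", proj(p,P+R.apply([-.082,0,.0118])).round(1))
    v,u=np.nonzero(r["mask"]); print(" mask u",u.min(),u.max(),"v",v.min(),v.max())
    # staple check: overlay legs predicted vs mask
    r=vision.silhouettes(p,"staple_leg_right")[0]; X,_,_=cloud(p,r["mask"]); f=face(X); f=f[(f[:,2]>15)&(f[:,2]<36)&(abs(f[:,0]-40)<12)]
    print(" staple s,y range",len(f),np.percentile(f,[5,50,95],axis=0).round(1).tolist())
E
```

```text
Traceback (most recent call last):
IndexError: list index out of range
```

```bash
cat > m2.py <<'E'
from meas import *
P,R,s=now()
for n in ["top","side"]:
    p=cap(n)
    X,_,_=cloud(p); L=R.inv().apply(X-P)*1000; L[:,0]*=-1; L[:,2]*=-1
    b=L[(L[:,0]>24)&(L[:,0]<92)&(np.abs(L[:,1])<28)&(np.abs(L[:,2]+10)<10)]
    print(n,len(b),"xmax",np.sort(b[:,0])[-4:].round(1),"y",np.sort(b[:,1])[[0,1,2,-3,-2,-1]].round(1))
    c=np.linalg.lstsq(np.c_[b[:,0],b[:,1],np.ones(len(b))],b[:,2],rcond=None)[0]
    print("  plane slope deg x,y",np.degrees(c[:2]).round(1),"z at x40",(c[0]*40+c[2]).round(1))
    for a0,a1 in [(24,35),(35,50),(50,65),(65,80)]:
        q=b[(b[:,0]>a0)&(b[:,0]<a1)]
        if len(q): print("  ",a0,len(q),"z med,90",np.percentile(q[:,2],[50,90]).round(1),"y",q[:,1].min().round(1),q[:,1].max().round(1))
    f=face(X); f=f[(f[:,2]>14)&(f[:,2]<38)&(abs(f[:,0]-40)<14)&(abs(f[:,1])<28)]
    print(" staple",len(f),np.percentile(f,[5,50,95],axis=0).round(1).tolist())
E
python3 m2.py
```

```text
top 149 xmax [76.6 76.9 77.1 77.3] y [-19.3 -19.2 -18.8  17.7  17.9  17.9]
  plane slope deg x,y [-0.4 -0.6] z at x40 -8.5
   24 30 z med,90 [-8.  -6.1] y -18.6 17.9
   35 35 z med,90 [-8.4 -4.1] y -19.2 17.5
   50 38 z med,90 [-8.8 -6.2] y -19.3 17.9
   65 46 z med,90 [-8.4 -5.6] y -15.9 16.5
 staple 45 [[36.1, -17.1, 18.8], [41.0, -1.7, 30.7], [43.5, 15.8, 36.2]]
side 191 xmax [78.8 79.1 79.9 80. ] y [-23.5 -23.4 -22.9  17.   17.4  17.6]
  plane slope deg x,y [-0.4  0.3] z at x40 -12.5
   24 41 z med,90 [-11.8  -9.1] y -21.6 17.0
   35 45 z med,90 [-12.6  -9.5] y -22.9 17.6
   50 43 z med,90 [-12.   -9.6] y -23.5 16.1
   65 61 z med,90 [-12.4  -9.2] y -21.2 15.0
 staple 64 [[37.8, -19.6, 15.5], [42.6, -5.0, 24.6], [46.0, 13.8, 31.5]]
```

```bash
python3 - <<'E'
from fit import *
rel(fs(-4.5,-60,45),RT); rel(fs(-4.5,-60,27.3),RT);rel(fs(-4.5,-42,27.3),RT)
E
```

```text
shift mm [ 39.7  13.9 -11.2] turn deg [-0.1  -0.04  0.  ]
shift mm [ 44.5   6.4 -26.5] turn deg [-0.1  -0.04  0.  ]
shift mm [ 59.6  16.2 -26.5] turn deg [-0.1  -0.04  0.  ]
```

>>> arm_command(motion=[[1,0.02,0.007,-0.006,0,0,0],[1,0.0395,0.014,-0.011,0,0,0],[1,0.042,0.01,-0.019,0,0,0],[1,0.0445,0.0065,-0.0265,0,0,0],[1,0.052,0.0115,-0.0265,0,0,0],[1,0.0595,0.016,-0.0265,0,0,0],[1,0.0595,0.016,-0.0265,0,0,0],[1,0.0595,0.016,-0.0265,0,0,0]])

```text
time_s: 11.1
position: [0.5049, -0.0322, 0.0815]
tool_rot: [1.27, 2.34, -0.339]
ft_force: [-0.0, -0.4, -1.3]
finger_gap: 0.258
finger_force: 50.0
```

```bash
python3 meas.py s4 | grep -v staple; python3 - <<'E'
from fit import *
rel(fs(-4.5,-42,27.3),RT);rel(fs(-4.5,-14,27.3),RT)
E
```

```text
shift mm [-58.8 -16.2  27. ] turn deg [-0.1  -0.03 -0.02]
0.2577002113100493 tcp face [ -4.5 -41.8  27.4]
side snap_hook 0.65 [360.1, 271.8] 303 face pct [[-53.2, -62.1, -2.1], [28.6, -46.9, 15.5], [72.8, -16.0, 21.4]] tool [[-77.3, -20.2, 6.0], [-33.1, -5.1, 11.9], [48.7, 25.8, 29.5]]
side crop org [293 209]
top snap_hook 0.48 [390.8, 228.9] 236 face pct [[6.1, -61.1, -1.1], [35.6, -42.8, 18.2], [70.2, -23.8, 25.1]] tool [[-74.7, -19.3, 2.2], [-40.1, -1.0, 9.1], [-10.6, 18.0, 28.5]]
top crop org [324 166]
shift mm [0.4 0.4 0.1] turn deg [-0.09 -0.07  0.01]
shift mm [23.9 15.6  0.1] turn deg [-0.09 -0.07  0.01]
```

View pics/s4.png

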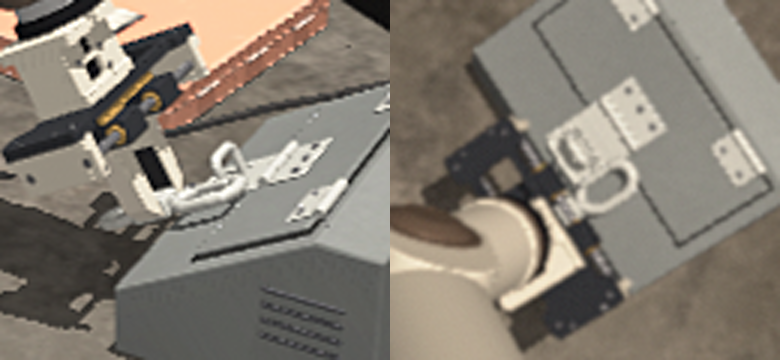

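>>> arm_command(motion=[[1,0.005,0.003,0,0,0,0],[1,0.009,0.0058,0,0,0,0],[1,0.013,0.0085,0,0,0,0],[1,0.0165,0.0107,0,0,0,0],[1,0.0165,0.0107,0,0,0,0]])

```text
time_s: 11.9
position: [0.521, -0.0217, 0.0808]
tool_rot: [1.271, 2.341, -0.34]
ft_force: [-2.9, 0.3, -3.4]
finger_gap: 0.255
finger_force: 50.0
```

>>> arm_command(motion=[[1,0.004,0.0026,0,0,0,0],[1,0.0073,0.0047,0,0,0,0],[1,0.0073,0.0047,0,0,0,0],[1,0.005,0.0083,-0.0025,0,0,0],[1,0.0025,0.012,-0.005,0,0,0],[1,0,0.0156,-0.0075,0,0,0],[1,-0.0012,0.0178,-0.009,0,0,0],[1,-0.0012,0.0178,-0.009,0,0,0]])

```text
time_s: 12.7
position: [0.5208, -0.0029, 0.0725]
tool_rot: [1.269, 2.34, -0.337]
ft_force: [1.0, 0.2, -1.8]
finger_gap: 0.252
finger_force: 50.0
```

```bash
python3 meas.py s5 | grep -v staple; python3 - <<'E'
from fit import *
s=bot.observe(); f=s["ft_force"]; print(f@US,f@BY,f@N)
E
```

```text
shift mm [-74.8 -45.4  36. ] turn deg [-0.13  0.01 -0.1 ]
0.2524212601980367 tcp face [-22.7 -12.5  27.5]
side snap_hook 0.86 [358.8, 269.6] 288 face pct [[-73.2, -33.7, 5.6], [6.1, -21.6, 16.1], [54.7, 4.9, 22.6]] tool [[-77.4, -21.3, 4.9], [-28.8, -9.2, 11.3], [50.4, 17.3, 21.9]]
side crop org [293 209]
top snap_hook 0.61 [384.8, 228.5] 183 face pct [[-14.1, -32.3, -1.6], [19.1, -16.0, 19.2], [51.8, 3.4, 25.2]] tool [[-74.5, -19.9, 2.2], [-41.8, -3.5, 8.2], [-8.5, 15.9, 29.0]]
top crop org [324 166]
-1.662557363018626 0.43666411010918665 -2.336429093597239
```

View pics/s5.png

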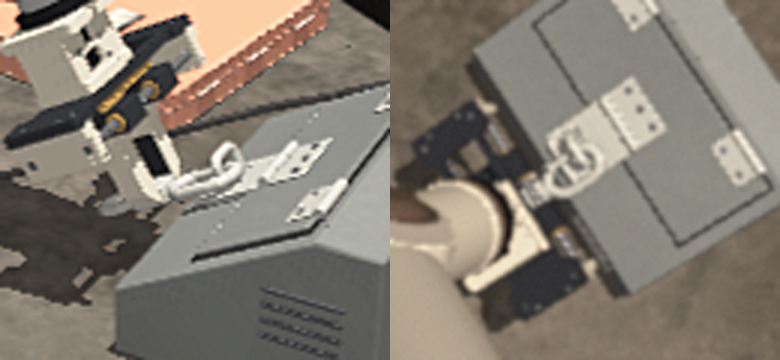

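>>> arm_command(motion=[[1,-0.001,0.0015,-0.001,0,0,0],[1,-0.0014,0.0022,-0.0015,0,0,0],[1,-0.0014,0.0022,-0.0015,0,0,0],[1,-0.0014,0.0022,-0.0015,0,0,0]])

```text
time_s: 13.4
position: [0.5191, -0.0028, 0.0713]
tool_rot: [1.271, 2.338, -0.34]
ft_force: [4.4, -4.9, 0.1]
finger_gap: 0.254
finger_force: 50.0
```

>>> arm_command(motion=[[1,0.001,-0.002,-0.002,0,0,0],[1,0.001,-0.002,-0.002,0,0,0],[0.2,0.001,-0.002,-0.002,0,0,0],[0.2,0.001,-0.002,-0.002,0,0,0],[0,0.001,-0.002,-0.002,0,0,0],[0,0.001,-0.002,-0.002,0,0,0],[0,-0.003,0.004,0.01,0,0,0],[0,-0.008,0.011,0.025,0,0,0],[0,-0.015,0.023,0.05,0,0,0],[0,-0.023,0.036,0.076,0,0,0],[0,-0.031,0.048,0.1,0,0,0],[0,-0.04,0.06,0.13,0,0,0],[0,-0.05,0.09,0.15,0,0,0],[0,-0.06,0.13,0.17,0,0,0],[0,-0.07,0.17,0.18,0,0,0],[0,-0.07,0.2,0.18,0,0,0],[0,-0.07,0.2,0.18,0,0,0],[0,-0.07,0.2,0.18,0,0,0],[0,-0.07,0.2,0.18,0,0,0],[0,-0.07,0.2,0.18,0,0,0]])

```text
time_s: 15.4
position: [0.4484, 0.1965, 0.2505]
tool_rot: [1.273, 2.339, -0.342]
ft_force: [1.1, 0.2, 0.4]
finger_gap: 0.501
finger_force: 0.0
```

```bash
python3 meas.py s6 | grep snap
```

```text
side snap_hook 0.63 [352.1, 272.2] 358 face pct [[-73.1, -34.8, -22.1], [-8.7, -22.7, 10.9], [53.1, 76.8, 16.8]] tool [[-166.2, -69.4, 268.1], [-104.3, -57.4, 274.1], [-39.9, 42.2, 306.9]]
top snap_hook 0.52 [372.7, 230.0] 304 face pct [[-74.9, -30.5, -35.8], [-21.7, -15.0, 15.2], [48.0, 2.5, 22.0]] tool [[-161.0, -65.2, 262.9], [-91.3, -49.6, 269.8], [-38.2, -32.3, 320.8]]
```

View pics/s6.png

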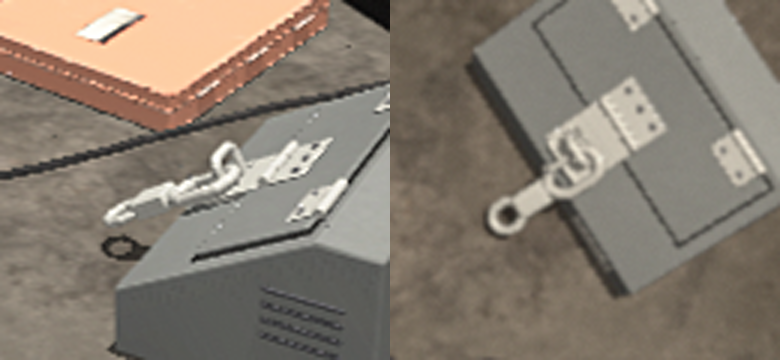

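>>> arm_command(motion=[[0,0,0,0,0,0,0],[0,0,0,0,0,0,0],[0,0,0,0,0,0,0],[0,0,0,0,0,0,0],[0,0,0,0,0,0,0],[0,0,0,0,0,0,0],[0,0,0,0,0,0,0],[0,0,0,0,0,0,0],[0,0,0,0,0,0,0],[0,0,0,0,0,0,0]])

```text
time_s: 16.7
position: [0.4485, 0.1982, 0.2507]
tool_rot: [1.271, 2.34, -0.339]
ft_force: [-0.3, 0.3, -0.6]
finger_gap: 0.5
finger_force: 0.0
```

```bash
python3 -c "
from rig import bot; print(bot.hand_in())"
```

```text
the job is handed in; nothing more can be done
None
```

I folded the hasp flat and left the larger snap hook hanging on the staple's right leg, its gate shut as far as the last pictures and forces show. I never moved the smaller hook, and I handed the job in at about 17 s; no verdict came back.

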